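# Refit the two knobs of a tester's front panel

### The job

Refit the two loose knobs on the tester's front panel: first push the black square-bored knob fully home onto the square spindle and let go of it, then turn the light-grey knob so that its flat matches the flat of the brass D-shaft (orange marks in line) and push it fully home. Then keep pressing the grey knob down so that the shaft's spring push-switch stays pressed in, and finish like that, with the fingers still on the knob and pressing it. Leave the other things on the bench where they are.

Things in the scene. Friction and masses are not known exactly. Their poses are not given: they have to be found in the camera images.
- front_panel: front-panel unit face up on a wooden cradle, fixed to the bench: 140 (x) x 280 (y) mm, dark-blue frame, white face. Origin: centre of its underside on the bench; its face is 50 mm above. On it the square spindle stands at x +10, y +95 mm, the D-shaft at x +10, y -95 mm; between them a display and keys at most 3 mm proud
- switch_seat (a point): on the square spindle's axis, at the top of its 26 mm wide steel collar (6 mm above the panel's face), where the black knob's underside comes to rest. z up, x and y square to the spindle's sides. Brass spindle 10 x 10 mm, rising 16 mm above this point, the last 4 mm tapered. It turns about z only against stiff friction (0.2 N m)
- adjust_seat (a point): on the D-shaft's axis, at the top of its 31 mm white collar (9 mm above the panel's face when up), where the grey knob's underside rests. z up; +x to the flat's side, where the collar has an orange line. Brass shaft, 12 mm diameter, flat 3.5 mm off the axis, rising 16 mm from here, last 4 mm tapered. Turns about z only stiffly (0.15 N m); moves down with joint adjust_shaft
- adjust_shaft (a joint): how far the D-shaft's push-switch is pressed in: 0 up, 0.004 m fully pressed (hard stop). A spring pushes it back: 3 N to start, 7 N at the stop
- switch_knob_center (a point): centre (half-way up) of the loose black knob, upright on the bench, bore down. 32 mm tall, 35 g; grip 28 x 28 mm with an aluminium square on top, round skirt 42 mm across on the lowest 8 mm. Square bore 11.8 mm wide, 20 mm deep from the underside; x and y are square to the sides of bore and grip. Any of the four ways round will do
- adjust_knob_center (a point): centre (half-way up) of the loose light-grey knob, upright on the bench, bore down. 32 mm tall, 35 g; bar grip 42 (x) x 26 (y) mm, round skirt 42 mm across on the lowest 8 mm. Orange line on top at the +x end. D-bore 13.4 mm diameter, 20 mm deep, its flat on the +x side, 4.2 mm off the axis: goes on only with its +x along adjust_seat's +x, within about 8 degrees
- power_bank_near: black power bank lying flat nearest the robot, 72 x 150 x 26 mm. A bystander, to be left alone; origin at its underside
- power_bank_far: black power bank lying flat at the left, 72 x 150 x 26 mm. A bystander, to be left alone; origin at its underside
- terminal_board: green circuit board 60 x 100 mm with two green terminal strips, 16 mm tall. A bystander, to be left alone; origin at its underside
- tape_roll: yellow roll of tape lying flat, 80 mm across, 24 mm tall. A bystander, to be left alone; origin at its underside
- screwdriver: screwdriver lying beyond the panel. A bystander, to be left alone; origin at its underside
- flux_jar: small jar, 44 mm across, 60 mm tall. A bystander, to be left alone; origin at its underside

How it is judged:
By the outcome, as a careful person would: the job done as asked, in the order asked, and still so for the second after the job is handed in, while the arm keeps its last pose, push and grip.
It also fails if it takes over 58 s, if anything falls off the work surface, if the arm or the gripper's body presses on something with over 40 N, if the wrist force passes 120 N, or if a joint passes its speed limit or range.

### The arm

A 6-joint arm with a two-finger parallel gripper is mounted at the origin on the work surface. World frame = base frame: x ahead of the robot, y to its left, z up, the work surface at z = 0. Lengths are in m, angles in rad, forces in N, time in s.
With the tool pointing down it reaches from about 0.275 to 0.725 m from the base axis. Payload 15.9 kg.
Tool frame: the origin (TCP) lies at the very end of the fingers, on their centre line; the grasp point (between the pads) lies 19 mm behind it; z points along the fingers, y is the line along which they close (so a half turn about z gives the same grasp; the last joint's range is limited). The gripper opens to 85 mm and grips with 20 to 120 N. Pads are 22 mm wide; open, the fingers measure 114 mm over their backs; the gripper's body (76 mm by 85 mm) begins 54 mm behind the grasp point. The pads swing forward as they close: fully open they stand 13 mm farther back than shut.
Start: joints at [1.11, 0.213, -0.034, 1.323, 0, 1.571], TCP at [0.222, 0.448, 0.231] pointing down, gripper open.
Joint ranges: [-2.98, 2.98], [-0.74, 1.72], [-1.14, 1.35], [-2.1, 2.04], [-1.57, 1.44], [-3.14, 3.14]. Speed limits (rad/s): [1.89, 1.89, 2.39, 2.57, 3.14, 3.14].

### API

Orientations are given as a rotation vector (axis times angle).
In Python, from rig import env, eyes gives the robot as it stands. The module is installed in compiled form; this text tells all that it offers.
- The arm moves only by the tool send_rows, never from a script. Its argument "motion" is a list of rows, each a list of 7 numbers: the closure, from -1 (fully open) to 1 (shut), then the shift along the tool's x, y, z as a fraction of full scale, then the turn, a rotation vector about the tool's x, y, z as a fraction of full scale. A call has 1 to 12 rows; each row is the pose to reach, as a shift and turn from the pose commanded when the call began, along the tool's axes at that moment, turning the shorter way round; what a row does not reach only later rows make up. Full scale, the value 1, is 15 cm for a shift and 2 pi rad for a turn. A row lasts 1/12 s, in which the tool goes at most 41.7 mm and 7.16 degrees, less where a joint would pass 70% of its speed; a pose out of reach is approached as far as the arm can. A call with a number of a shift or a turn outside -1 to 1 is refused whole. A call with a gripper value outside its range is refused whole. The fingers move at their own pace and stop on an object; "squeeze" is the grip in N (left out, the last holds). Time passes only in rows, so rows that repeat a pose let the fingers close. It gives the time, the measured TCP pose, the force, the opening and the grip force at its end, in the units of the state.
- env.read_state(): the state, without advancing time (a new reading comes with each control period).
- eyes.get_image(name): name is "scene" or "top" or "wrist"; returns a dict with "image" (400x640x3 uint8, red, green, blue), "z_map" (400x640 float32, m along the optical axis (not along the pixel's ray), 0 where there is no reading), "camera_matrix" (3x3 intrinsics, pixels), "origin" and "attitude" of the camera in the world. Camera axes: x right, y down, z forward; pixel columns grow to the right and rows downward; lengths in m; the calibration is good to about 2 mm. A picture is of the moment at which its call begins.
- env.finish_job(): hands the job in; it is judged then, once.
Trained networks look in a picture, given as the dict that the camera call returned (one of the last four; its "shot" number tells which), for a name from the list of things; names that differ only in an ending like _2 or _b are one class to them, and where a whole thing is asked for, a point or a joint stands for the part that bears it (a point fixed in the world has none). Each returns a list of dicts, best first, with "p" (0 to 1); they miss things now and then, are a little off and sometimes report something else, mostly with a low value. They report only what shows in the picture. A call takes as long as a camera call.
- eyes.boxes_of(name, picture): "location" ([x, y, z] in m, in world coordinates, good to about 4 mm: the middle of the surface that is visible of it).
- eyes.cut_out(name, picture): "mask" (400x640 bool, what is visible of it).
- eyes.pinpoint(name, picture): "location" ([x, y, z] in m, in world coordinates, good to about 4 mm: a listed point, or the origin of a listed thing).
The state is a dict: "time": time; "joint_positions": joint angles; "dq": joint speeds; "joint_efforts": joint torques, N m; "tool_pos": TCP position; "tool_rot": TCP orientation; "force": force on the tool from outside, world axes, zero at the start; "ft_torque": the same for the moment, N m; "gripper_width": opening from 0.0 (shut) to 1.0 (fully open); "grasp_force": force on a finger pad.
Only numpy, scipy, OpenCV 4.12 (cv2) and the standard library are available. Lean on these libraries where they do the work, as an engineer would, in place of code of your own. Each camera call takes 0.05 s, during which the arm holds its last target. There are 200 camera calls.

## Working session

There is one attempt and no reset: what is moved stays moved. The work goes in short steps, Python scripts to look and compute and a tool call to move; the robot and the scene stay as the last step left them, time stands still between calls to the robot, and variables do not carry over. Pictures are saved under pics/ and viewed, at most 10 in all, crops included, and the job is handed in when it is done.

Besides the shell and the picture viewer there is one more tool, called after "Emit:" as a command line: name --pt "numbers of a row" for each row, then --argument value for the rest. send_rows: Moves the arm, as the interface text tells. Its arguments: {"type":"object","properties":{"motion":{"type":"array","items":{"type":"array","items":{"type":"number"}}},"squeeze":{"type":"number"}},"required":["motion"]}

```bash
mkdir -p pics
cat > h.py <<'E'
import numpy as np, cv2
from rig import env, eyes
from scipy.spatial.transform import Rotation as R
def save(p,n,crop=None,scale=1):
    im=p["image"][:,:,::-1]
    if crop: im=im[crop[1]:crop[3],crop[0]:crop[2]]
    cv2.imwrite("pics/"+n,cv2.resize(im,None,fx=scale,fy=scale,interpolation=cv2.INTER_CUBIC))
def att(p):
    a=np.array(p["attitude"],float)
    return a if a.shape==(3,3) else R.from_rotvec(a).as_matrix()
def world(p,u,v,z=None):
    K=p["camera_matrix"];d=att(p)@np.array([(u-K[0,2])/K[0,0],(v-K[1,2])/K[1,1],1.])
    o=np.array(p["origin"])
    s=p["z_map"][int(v),int(u)] if z is None else (z-o[2])/d[2]
    return o+s*d
def cloud(p):
    K=p["camera_matrix"];v,u=np.mgrid[0:400,0:640]
    d=np.stack([(u-K[0,2])/K[0,0],(v-K[1,2])/K[1,1],np.ones(u.shape)],-1)*p["z_map"][...,None]
    return d@att(p).T+np.array(p["origin"])
E
python3 - <<'E'
from h import *
s=env.read_state();print({k:np.round(v,4) for k,v in s.items()})
names="front_panel switch_seat adjust_seat switch_knob_center adjust_knob_center power_bank_near power_bank_far terminal_board tape_roll screwdriver flux_jar".split()
p=eyes.get_image("top");save(p,"top.png");print(p["origin"],p["attitude"],p["camera_matrix"])
for n in names:
    print(n,[(round(d["p"],2),np.round(d["location"],3).tolist()) for d in eyes.pinpoint(n,p)[:2]])
E
```

```text
{'time': np.float64(0.0), 'joint_positions': array([ 1.11  ,  0.2134, -0.035 ,  1.3235,  0.    ,  1.5708]), 'dq': array([ 0.0004, -0.0006, -0.0011, -0.0016, -0.0006, -0.0003]), 'joint_efforts': array([-7.00000e-04, -6.86164e+01,  4.87120e+01,  1.72000e-02,
       -3.00000e-04,  0.00000e+00]), 'tool_pos': array([0.2222, 0.4476, 0.2308]), 'tool_rot': array([-7.1730e-01, -3.0583e+00,  1.7000e-03]), 'force': array([ 0.5148, -0.6606, -0.2592]), 'ft_torque': array([ 0.0759,  0.0032, -0.0056]), 'grasp_force': np.float64(0.0), 'gripper_width': np.float64(0.998)}
[ 0.43211774 -0.05587232  1.11112027] [-2.15340757  2.14114768 -0.15552641] [[451.11374293   0.         314.50674937]
 [  0.         451.11374293 197.79459224]
 [  0.           0.           1.        ]]
front_panel [(0.74, [0.585, -0.03, -0.001]), (0.4, [0.512, 0.293, 0.017])]
switch_seat [(0.55, [0.609, 0.06, 0.053])]
adjust_seat [(0.65, [0.584, -0.128, 0.059])]
switch_knob_center [(0.48, [0.511, -0.271, 0.02])]
adjust_knob_center [(0.64, [0.784, 0.197, -0.0]), (0.54, [0.517, 0.294, 0.017])]
power_bank_near [(0.65, [0.419, -0.038, 0.004]), (0.65, [0.583, -0.129, 0.055])]
power_bank_far [(0.84, [0.69, 0.363, -0.0])]
terminal_board [(0.97, [0.667, -0.325, 0.0])]
tape_roll [(0.69, [0.782, 0.196, -0.001])]
screwdriver [(0.83, [0.771, -0.054, -0.002])]
flux_jar [(0.68, [0.636, -0.432, 0.002]), (0.45, [0.421, -0.035, 0.003])]
```

View pics/top.png

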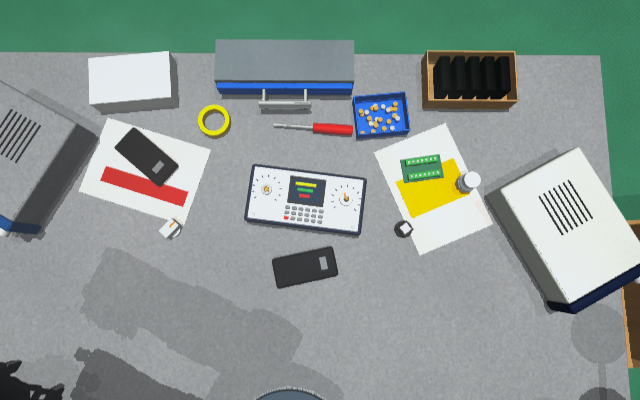

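The top view shows the panel at about (305,200), the square spindle at (266,188), the D-shaft at (346,198), the black knob at (403,228) and the grey knob at (171,228). Next I'll enlarge those four spots.

Run:
```python
from h import *
p=eyes.get_image("top")
cs=[(403,228),(171,228),(266,188),(346,198)]
t=[cv2.resize(p["image"][v-18:v+18,u-24:u+24,::-1],(384,288),interpolation=cv2.INTER_CUBIC) for u,v in cs]
cv2.imwrite("pics/m.png",np.vstack([np.hstack(t[:2]),np.hstack(t[2:])]))
C=cloud(p)
# panel face fit
z=C[...,2]
m=((abs(z-.05)<.006)&(C[...,0]>.45)&(C[...,0]<.72)&(abs(C[...,1]+.03)<.2)).astype(np.uint8)
n,l,st,ce=cv2.connectedComponentsWithStats(m);i=1+st[1:,4].argmax()
pts=C[l==i];print("face z",np.median(pts[:,2]))
r=cv2.minAreaRect(pts[:,:2].astype(np.float32));print("panel",r)
for nm,(x,y) in dict(blk=(.512,-.271),gry=(.515,.294)).items():
    m=(abs(C[...,0]-x)<.035)&(abs(C[...,1]-y)<.035)
    q=C[m&(z>.026)&(z<.045)];print(nm,len(q),np.median(q[:,2]),cv2.minAreaRect(q[:,:2].astype(np.float32)))
    q=C[m&(z>.005)];print(q[:,:2].min(0),q[:,:2].max(0))
```

```text
face z 0.05041120396983845
panel ((0.5843706130981445, -0.03469790518283844), (0.27815747261047363, 0.1389056295156479), 82.74029541015625)
blk 144 0.032667333373960106 ((0.5176811814308167, -0.2738032937049866), (0.027817193418741226, 0.0293583944439888), 38.68471145629883)
[ 0.48423488 -0.30105474] [ 0.54567124 -0.24641834]
gry 209 0.03239758133883108 ((0.514755368232727, 0.29275208711624146), (0.027714483439922333, 0.04252083599567413), 49.0989990234375)
[0.48587186 0.25960933] [0.54992134 0.32823667]
```

View pics/m.png

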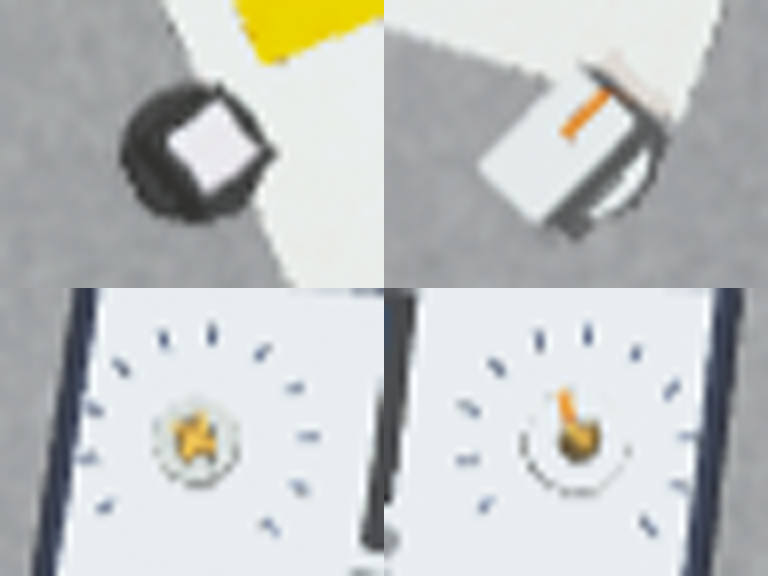

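The crops show the black knob's sides at about 39° (mod 90). The grey knob's orange line points at about yaw -41°, and the D-shaft's mark at about +16°. Next I'll write a move helper and get the wrist camera's offset.

```bash
cat >> h.py <<'E'
def plan(x,y,z,yaw,sym=True):
    """tool straight down, tool y at yaw (deg); prints row numbers"""
    s=env.read_state();Rc=R.from_rotvec(s["tool_rot"])
    best=None
    for k in ((0,180) if sym else (0,)):
        a=np.deg2rad(yaw+k);ty=np.array([np.cos(a),np.sin(a),0]);tz=np.array([0,0,-1.]);tx=np.cross(ty,tz)
        r=(Rc.inv()*R.from_matrix(np.stack([tx,ty,tz],1))).as_rotvec()
        if best is None or np.linalg.norm(r)<np.linalg.norm(best): best=r
    d=Rc.inv().apply(np.array([x,y,z])-s["tool_pos"])
    print("shift",np.round(d/.15,3),"turn",np.round(best/(2*np.pi),4),"rows>=",int(np.ceil(max(np.linalg.norm(d)/.0417,np.rad2deg(np.linalg.norm(best))/7.16))),"q",np.round(s["joint_positions"],2),"t",round(float(s["time"]),2))
def tyaw():
    c=R.from_rotvec(env.read_state()["tool_rot"]).as_matrix()[:,1];return np.rad2deg(np.arctan2(c[1],c[0]))
E
python3 - <<'E'
from h import *
p=eyes.get_image("wrist");s=env.read_state();Rc=R.from_rotvec(s["tool_rot"])
print(Rc.inv().apply(p["origin"]-s["tool_pos"]),Rc.as_matrix().T@att(p),p["camera_matrix"][0,0],tyaw())
plan(.595,-.035,.28,82.7)
plan(.585,-.035,.28,60)
E
```

```text
[ 0.07819912 -0.00089077 -0.14350283] [[-2.26350937e-04 -9.52820484e-01 -3.03534305e-01]
 [ 9.99999915e-01 -3.20601394e-04  2.60677807e-04]
 [-3.45692675e-04 -3.03534220e-01  9.52820475e-01]] 360.0983639384384 63.59784927292609
shift [-3.657 -1.778 -0.325] turn [ 0.      0.     -0.0531] rows>= 15 q [ 1.11  0.21 -0.03  1.32 -0.    1.57] t 0.7
shift [-3.597 -1.808 -0.325] turn [0.   0.   0.01] rows>= 15 q [ 1.11  0.21 -0.03  1.32 -0.    1.57] t 0.7
```

Emit:
send_rows --pt "-1 -0.95 -0.46 0 0 0 0" --pt "-1 -0.95 -0.46 0 0 0 0" --pt "-1 -0.95 -0.46 0 0 0 0" --pt "-1 -0.95 -0.46 0 0 0 0"

```text
time: 1.03
tool_pos: [0.3202, 0.3207, 0.2314]
tool_rot: [0.717, 3.058, -0.0]
force: [0.8, 1.2, 0.8]
gripper_width: 0.993
grasp_force: 0.0
```

Emit:
send_rows --pt "-1 -0.95 -0.46 0 0 0 0" --pt "-1 -0.95 -0.46 0 0 0 0" --pt "-1 -0.95 -0.46 0 0 0 0" --pt "-1 -0.95 -0.46 0 0 0 0"

```text
time: 1.37
tool_pos: [0.4175, 0.1951, 0.2315]
tool_rot: [0.718, 3.058, 0.0]
force: [0.5, 1.1, -0.8]
gripper_width: 1.002
grasp_force: 0.0
```

Emit:
send_rows --pt "-1 -0.95 -0.46 0 0 0 0" --pt "-1 -0.95 -0.46 0 0 0 0" --pt "-1 -0.95 -0.46 0 0 0 0" --pt "-1 -0.95 -0.46 0 0 0 0"

```text
time: 1.7
tool_pos: [0.5145, 0.0697, 0.2313]
tool_rot: [0.719, 3.058, -0.0]
force: [0.9, 0.6, 1.2]
gripper_width: 0.999
grasp_force: 0.0
```

Run:
```python
from h import *
print(env.read_state()["tool_pos"])
plan(.57,-.035,.20,82.7)
```

```text
[0.51450529 0.06969306 0.23132163]
shift [-0.642 -0.46   0.209] turn [-0.      0.0001 -0.0532] rows>= 3 q [ 0.13  0.25  0.02  1.33 -0.    0.6 ] t 1.7
```

Emit:
send_rows --pt "-1 -0.64 -0.46 0.2 0 0 -0.053" --pt "-1 -0.64 -0.46 0.2 0 0 -0.053" --pt "-1 -0.64 -0.46 0.2 0 0 -0.053" --pt "-1 -0.64 -0.46 0.2 0 0 -0.053" --pt "-1 -0.64 -0.46 0.2 0 0 -0.053"

```text
time: 2.12
tool_pos: [0.5686, -0.034, 0.2002]
tool_rot: [-0.205, -3.133, 0.0]
force: [-0.2, 0.2, 0.6]
gripper_width: 0.996
grasp_force: 0.0
```

```bash
cat > rect.py <<'E'
from h import *
def rect(p,cx,cy,z,half,n=300):
    """orthographic patch of plane z: image up=+x, left=+y"""
    j,i=np.mgrid[0:n,0:n].astype(np.float32)
    X=cx+half-2*half*(j+.5)/n; Y=cy+half-2*half*(i+.5)/n
    P=np.stack([X,Y,np.full_like(X,z)],-1)-np.array(p["origin"])
    c=P@att(p);K=p["camera_matrix"]
    return cv2.remap(p["image"][:,:,::-1],(K[0,0]*c[...,0]/c[...,2]+K[0,2]).astype(np.float32),(K[1,1]*c[...,1]/c[...,2]+K[1,2]).astype(np.float32),cv2.INTER_CUBIC)
E
python3 - <<'E'
from rect import *
p=eyes.get_image("wrist")
a=rect(p,.607,.059,.072,.03);b=rect(p,.583,-.129,.075,.03)
c=rect(p,.607,.059,.056,.03);d=rect(p,.583,-.129,.059,.03)
for t in (a,b,c,d): cv2.line(t,(150,0),(150,20),(0,0,255));cv2.line(t,(0,150),(20,150),(0,0,255))
o=np.vstack([np.hstack([a,b]),np.hstack([c,d])])
cv2.imwrite("pics/r1.png",o)
for n in ("switch_seat","adjust_seat"):print(n,[(round(d["p"],2),np.round(d["location"],4)) for d in eyes.pinpoint(n,p)])
C=cloud(p);z=C[...,2]
m=((abs(z-.05)<.005)&(C[...,0]>.45)&(abs(C[...,1]+.03)<.2)).astype(np.uint8)
n,l,st,ce=cv2.connectedComponentsWithStats(m);i=1+st[1:,4].argmax()
print(cv2.minAreaRect(C[l==i][:,:2].astype(np.float32)))
for x,y in((.607,.059),(.583,-.129)):
    m=(abs(C[...,0]-x)<.02)&(abs(C[...,1]-y)<.02)&(z>.066)
    q=C[m];print(len(q),q.max(0),q.min(0),cv2.minAreaRect(q[:,:2].astype(np.float32)))
E
```

```text
switch_seat [(0.58, array([0.6067, 0.0558, 0.0561]))]
adjust_seat [(0.81, array([ 0.5859, -0.128 ,  0.0566])), (0.63, array([ 0.7885,  0.1952, -0.0037]))]
((0.5824505090713501, -0.03436683118343353), (0.2762589454650879, 0.13709957897663116), 83.01783752441406)
163 [0.61011612 0.06441435 0.07464808] [0.59798911 0.05211917 0.06601918] ((0.6039060950279236, 0.05827554315328598), (0.010057765059173107, 0.010075386613607407), 23.466245651245117)
181 [ 0.58523842 -0.12394749  0.07733089] [ 0.57504056 -0.13565711  0.06617903] ((0.5797416567802429, -0.1298777312040329), (0.009320800192654133, 0.01187413651496172), 18.99753761291504)
```

View pics/r1.png

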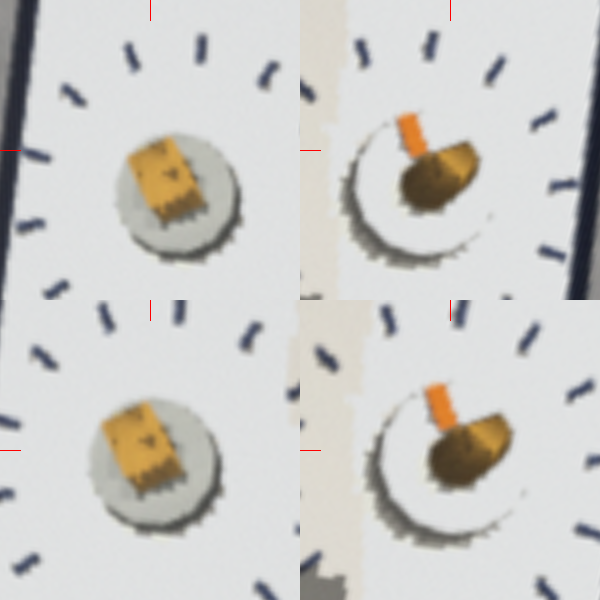

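Collar centres read from the rectified view, at 0.2 mm/px: spindle about (.604,.058) at 23.4°, D-shaft about (.581,-.1295) with its flat at about 18.5°. The depth fit agrees. Next is the black knob.

Run:
```python
from h import *
plan(.517,-.273,.14,38.7)
```

```text
shift [ 0.133 -1.642  0.411] turn [1.000e-04 0.000e+00 1.221e-01] rows>= 7 q [-0.06  0.36  0.09  1.3   0.    0.07] t 2.27
```

Emit:
send_rows --pt "-1 0.07 -0.82 0 0 0 0" --pt "-1 0.07 -0.82 0 0 0 0" --pt "-1 0.07 -0.82 0 0 0 0" --pt "-1 0.07 -0.82 0 0 0 0"

```text
time: 2.6
tool_pos: [0.5411, -0.157, 0.2021]
tool_rot: [0.206, 3.134, -0.003]
force: [-0.2, -0.6, -0.1]
gripper_width: 0.998
grasp_force: 0.0
```

Emit:
send_rows --pt "-1 0.065 -0.82 0.41 0 0 0.122" --pt "-1 0.065 -0.82 0.41 0 0 0.122" --pt "-1 0.065 -0.82 0.41 0 0 0.122" --pt "-1 0.065 -0.82 0.41 0 0 0.122" --pt "-1 0.065 -0.82 0.41 0 0 0.122" --pt "-1 0.065 -0.82 0.41 0 0 0.122" --pt "-1 0.065 -0.82 0.41 0 0 0.122" --pt "-1 0.065 -0.82 0.41 0 0 0.122"

```text
time: 3.27
tool_pos: [0.5175, -0.2726, 0.1404]
tool_rot: [1.354, 2.834, 0.0]
force: [-0.5, -0.8, 0.9]
gripper_width: 0.995
grasp_force: 0.0
```

```bash
cat > kn.py <<'E'
from rect import *
import sys
def knob(x,y,name):
    p=eyes.get_image("wrist");C=cloud(p);z=C[...,2]
    m=(np.hypot(C[...,0]-x,C[...,1]-y)<.032)&(z>.029)&(z<.04)
    q=C[m][:,:2].astype(np.float32)
    print(len(q),cv2.minAreaRect(q),q.min(0),q.max(0),np.median(C[m][:,2]))
    cv2.imwrite("pics/"+name,rect(p,x,y,.032,.04,400))
knob(float(sys.argv[1]),float(sys.argv[2]),sys.argv[3])
s=env.read_state();print(s["tool_pos"],tyaw())
E
python3 kn.py .517 -.273 k1.png
```

```text
1454 ((0.5152828693389893, -0.27371302247047424), (0.02802739478647709, 0.028635459020733833), 37.65491485595703) [ 0.4960441  -0.29295665] [ 0.5343682  -0.25403833] 0.03302601258392318
[ 0.51745929 -0.27268194  0.14032337] 39.045612682762346
```

View pics/k1.png

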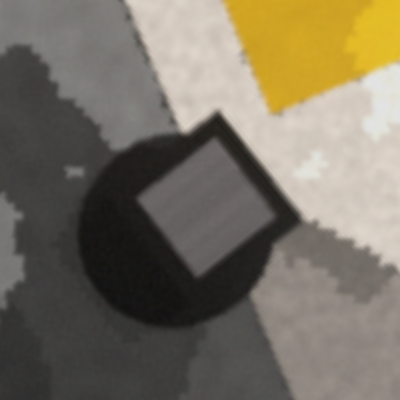

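The picture shows the black knob's grip as a square centred at about (215,210), with its top square at (208,207). The fit gives (.5153,-.2737) at 37.7°. Descending onto it.

Run:
```python
from h import *
plan(.5155,-.2737,.011,37.7)
```

```text
shift [ 0.003 -0.015  0.862] turn [0.0001 0.0001 0.0037] rows>= 4 q [-0.49  0.42  0.02  1.17  0.    0.4 ] t 3.32
```

Emit:
send_rows --pt "-1 0.003 -0.015 0.2 0 0 0.004" --pt "-1 0.003 -0.015 0.4 0 0 0.004" --pt "-1 0.003 -0.015 0.6 0 0 0.004" --pt "-1 0.003 -0.015 0.75 0 0 0.004" --pt "-1 0.003 -0.015 0.82 0 0 0.004" --pt "-1 0.003 -0.015 0.86 0 0 0.004" --pt "-1 0.003 -0.015 0.86 0 0 0.004"

```text
time: 3.9
tool_pos: [0.515, -0.2742, 0.0106]
tool_rot: [-1.391, -2.816, 0.0]
force: [0.3, -0.2, -0.1]
gripper_width: 0.995
grasp_force: 0.0
```

Emit:
send_rows --pt "1 0 0 0 0 0 0" --pt "1 0 0 0 0 0 0" --pt "1 0 0 0 0 0 0" --pt "1 0 0 0 0 0 0" --pt "1 0 0 0 0 0 0" --pt "1 0 0 0 0 0 0" --pt "1 0 0 0 0 0 0" --pt "1 0 0 0 0 0 0" --squeeze 40

```text
time: 4.57
tool_pos: [0.5154, -0.2749, 0.0116]
tool_rot: [1.393, 2.814, -0.0]
force: [-0.8, 0.4, 5.7]
gripper_width: 0.319
grasp_force: 39.9
```

Emit:
send_rows --pt "1 0 0 -0.2 0 0 0" --pt "1 0 0 -0.45 0 0 0" --pt "1 0 0 -0.7 0 0 0" --pt "1 0 0 -0.7 0 0 0" --pt "1 0 0 -0.7 0 0 0"

```text
time: 4.98
tool_pos: [0.5164, -0.2754, 0.1183]
tool_rot: [1.392, 2.811, -0.0]
force: [-0.4, 0.2, -0.5]
gripper_width: 0.319
grasp_force: 39.6
```

Run:
```python
from h import *
print(env.read_state()["force"],env.read_state()["gripper_width"])
plan(.604,.0583,.115,23.4+.4)
```

```text
[-0.43387248  0.23056948 -0.47273839] 0.31949243409246836
shift [1.415 1.813 0.02 ] turn [0.0004 0.0006 0.0376] rows>= 9 q [-0.49  0.43 -0.03  1.11 -0.    0.43] t 4.98
```

Emit:
send_rows --pt "1 0.7 0.9 0 0 0 0" --pt "1 0.7 0.9 0 0 0 0" --pt "1 0.7 0.9 0 0 0 0" --pt "1 0.7 0.9 0 0 0 0" --pt "1 0.7 0.9 0 0 0 0"

```text
time: 5.4
tool_pos: [0.5592, -0.1036, 0.1148]
tool_rot: [-1.387, -2.817, -0.002]
force: [0.2, 0.6, -0.7]
gripper_width: 0.314
grasp_force: 39.8
```

Emit:
send_rows --pt "1 0.715 0.913 0.02 0 0 0.037" --pt "1 0.715 0.913 0.02 0 0 0.037" --pt "1 0.715 0.913 0.02 0 0 0.037" --pt "1 0.715 0.913 0.02 0 0 0.037" --pt "1 0.715 0.913 0.02 0 0 0.037" --pt "1 0.715 0.913 0.02 0 0 0.037" --pt "1 0.715 0.913 0.02 0 0 0.037"

```text
time: 5.98
tool_pos: [0.602, 0.0594, 0.1117]
tool_rot: [-1.708, -2.635, 0.002]
force: [0.2, 0.1, -1.1]
gripper_width: 0.318
grasp_force: 39.7
```

Run:
```python
from h import *
print(tyaw());plan(.604,.0583,.115,23.4)
p=eyes.get_image("wrist");q=eyes.get_image("scene")
C=cloud(p);z=C[...,2];m=(z>.100)&(np.hypot(C[...,0]-.604,C[...,1]-.0583)<.06)
print(np.argwhere(m).min(0),np.argwhere(m).max(0))
a=cv2.resize(p["image"],(800,500));
K=q["camera_matrix"];c=(np.array([.604,.0583,.09])-q["origin"])@att(q);u,v=int(K[0,0]*c[0]/c[2]+K[0,2]),int(K[1,1]*c[1]/c[2]+K[1,2]);print(u,v)
for n in("switch_knob_center","switch_seat"):
  for nm,i in(("w",p),("s",q)):print(n,nm,[(round(d["p"],2),np.round(d["location"],4)) for d in eyes.pinpoint(n,i)[:2]])
b=cv2.resize(q["image"][max(0,v-50):v+50,max(0,u-50):u+50],(400,400),interpolation=cv2.INTER_CUBIC)
a=cv2.resize(p["image"][:,120:520],(400,400))
cv2.imwrite("pics/h1.png",np.hstack([a,b])[:,:,::-1])
```

```text
24.08564444345384
shift [-0.012  0.009 -0.022] turn [-0.0003 -0.      0.0019] rows>= 1 q [ 0.1   0.48  0.03  1.13 -0.    1.25] t 5.98
[213  62] [399 593]
334 178
switch_knob_center w [(0.88, array([0.5998, 0.0604, 0.1195]))]
switch_knob_center s [(0.64, array([ 0.7732, -0.0463, -0.0012]))]
switch_seat w [(0.85, array([0.6058, 0.06  , 0.0555]))]
switch_seat s [(0.54, array([0.6038, 0.061 , 0.0572]))]
```

View pics/h1.png

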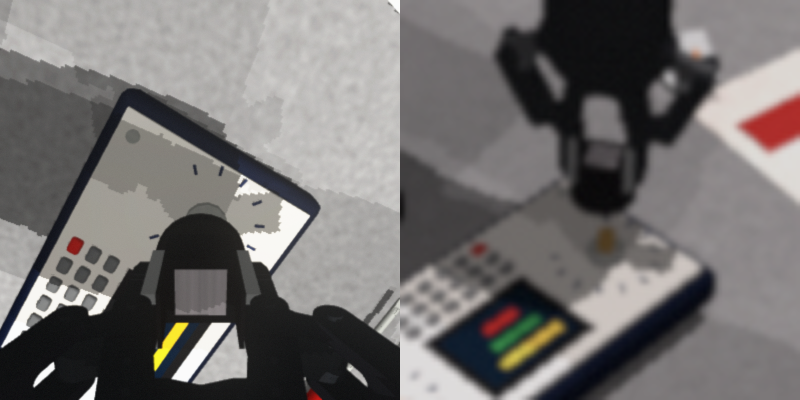

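The wrist view shows the knob upright and square in the pads, with its aluminium top at (200,292) in the left half. The scene view shows it above the brass spindle. I'll measure the knob's offset in the hand with the same camera.

```bash
cat > hand.py <<'E'
from h import *
def hand(box):
    """centre of held knob's top in world and tool frame; box=u0,v0,u1,v1 on the top face"""
    p=eyes.get_image("wrist");s=env.read_state();C=cloud(p)
    u0,v0,u1,v1=box;z0=np.median(C[(v0+v1)//2-5:(v0+v1)//2+5,(u0+u1)//2-5:(u0+u1)//2+5,2])
    m=(abs(C[...,2]-z0)<.003);g=np.zeros_like(m);g[v0-20:v1+20,u0-30:u1+30]=1;m&=g
    n,l,st,ce=cv2.connectedComponentsWithStats(m.astype(np.uint8));i=l[(v0+v1)//2,(u0+u1)//2]
    T=R.from_rotvec(s["tool_rot"]).inv().apply(C[l==i]-s["tool_pos"])
    r=cv2.minAreaRect(T[:,:2].astype(np.float32))
    print("top z",z0,"tool-frame rect",r,"x range",T[:,0].min(),T[:,0].max(),"y",T[:,1].min(),T[:,1].max(),"px",st[i])
    return p
E
python3 - <<'E'
from hand import *
p=hand((295,270,345,315));print(env.read_state()["tool_pos"])
C=cloud(p);print(np.round(C[250:345:5,320],4))
E
```

```text
top z 0.13453352916870434 tool-frame rect ((0.00043313484638929367, -0.0008836053311824799), (0.04051496833562851, 0.029699966311454773), 89.54570770263672) x range -0.014397091281593617 0.015373971963614152 y -0.02121844166302433 0.019296436745119435 px [ 267  255  108   68 5026]
[0.60254662 0.05818299 0.11286166]
[[ 0.5957  0.0707  0.1256]
 [ 0.5954  0.0714  0.1315]
 [ 0.5957  0.0707  0.1341]
 [ 0.5966  0.0688  0.134 ]
 [ 0.5973  0.0672  0.1347]
 [ 0.598   0.0656  0.1354]
 [ 0.599   0.0633  0.1348]
 [ 0.6001  0.0608  0.1339]
 [ 0.6009  0.0589  0.1341]
 [ 0.6018  0.0571  0.1345]
 [ 0.6025  0.0554  0.135 ]
 [ 0.6037  0.0527  0.134 ]
 [ 0.6044  0.0512  0.1349]
 [ 0.6055  0.0486  0.1341]
 [ 0.6064  0.0467  0.1344]
 [ 0.6325 -0.0125  0.0517]
 [ 0.6342 -0.0163  0.0515]
 [ 0.6357 -0.0197  0.0518]
 [ 0.6377 -0.0242  0.0508]]
```

Emit:
send_rows --pt "1 0.3 0 0 0 0 0.002" --pt "1 0.3 0 0 0 0 0.002" --pt "1 0.3 0 0 0 0 0.002" --pt "1 0.3 0 0 0 0 0.002"

```text
time: 6.67
tool_pos: [0.5844, 0.0998, 0.113]
tool_rot: [1.727, 2.624, -0.0]
force: [0.5, 0.1, -0.9]
gripper_width: 0.32
grasp_force: 39.7
```

```bash
cat > seat.py <<'E'
from rect import *
def seat(x,y,zmin,name=None,zc=.056):
    p=eyes.get_image("wrist");C=cloud(p);z=C[...,2];s=env.read_state()
    m=(np.hypot(C[...,0]-x,C[...,1]-y)<.010)&(z>zmin)&(z<.08)
    q=C[m][:,:2].astype(np.float32);print(len(q),cv2.minAreaRect(q))
    mc=(np.hypot(C[...,0]-x,C[...,1]-y)<.018)&(abs(z-zc)<.002);qc=C[mc][:,:2].astype(np.float32)
    if len(qc): print("collar",cv2.minEnclosingCircle(qc))
    print("tool",s["tool_pos"],tyaw())
    if name: cv2.imwrite("pics/"+name,rect(p,x,y,zc,.03))
E
python3 - <<'E'
from seat import *
from hand import hand
seat(.604,.0583,.066);hand((295,270,345,315))
E
```

```text
0 ((0.0, 0.0), (0.0, 0.0), 0.0)
tool [0.58463921 0.09945631 0.11295279] 23.26476599209714
top z 0.1345422467039843 tool-frame rect ((0.00120643712580204, -0.000805215910077095), (0.04053548723459244, 0.029998188838362694), 89.71662139892578) x range -0.013841956292688891 0.01623606957583755 y -0.02112050253259701 0.019415475016162774 px [ 267  255  108   68 5030]
```

Emit:
send_rows --pt "1 0.32 0 0 0 0 0" --pt "1 0.32 0 0 0 0 0" --pt "1 0.32 0 0 0 0 0" --pt "1 0.32 0 0 0 0 0"

```text
time: 7.1
tool_pos: [0.5657, 0.1438, 0.1128]
tool_rot: [1.727, 2.624, -0.0]
force: [-0.4, -0.6, -0.5]
gripper_width: 0.321
grasp_force: 39.7
```

Run:
```python
from seat import *
from hand import hand
seat(.604,.0583,.066);hand((295,270,345,315))
```

```text
255 ((0.6043559908866882, 0.05918760597705841), (0.009003761224448681, 0.011442848481237888), 23.26097297668457)
collar ((0.6043216586112976, 0.0590655542910099), 0.013095282949507236)
tool [0.56580059 0.14342545 0.11281182] 23.25547130578157
top z 0.13451142303507263 tool-frame rect ((0.0009148148819804192, -0.0008048024028539658), (0.040547702461481094, 0.029289916157722473), 89.92852783203125) x range -0.013737999622928283 0.015565559306253196 y -0.021090945023073945 0.01945686136360345 px [ 266  255  109   68 5033]
```

Run:
```python
from h import *
plan(.6054,.0586,.095,23.3)
```

```text
shift [-0.623  0.02   0.119] turn [ 0.      0.0001 -0.0002] rows>= 3 q [ 0.25  0.43 -0.04  1.11 -0.    1.41] t 7.2
```

Emit:
send_rows --pt "1 -0.3 0.01 0 0 0 0" --pt "1 -0.55 0.02 0 0 0 0" --pt "1 -0.623 0.02 0.06 0 0 0" --pt "1 -0.623 0.02 0.119 0 0 0" --pt "1 -0.623 0.02 0.119 0 0 0" --pt "1 -0.623 0.02 0.119 0 0 0" --pt "1 -0.623 0.02 0.119 0 0 0"

```text
time: 7.78
tool_pos: [0.6048, 0.0602, 0.0952]
tool_rot: [-1.727, -2.624, -0.0]
force: [-0.4, 0.3, -1.3]
gripper_width: 0.321
grasp_force: 39.7
```

Run:
```python
from h import *
plan(.6054,.0586,.066,23.3)
```

```text
shift [-0.011 -0.001  0.195] turn [-0. -0.  0.] rows>= 1 q [0.1  0.49 0.01 1.09 0.   1.26] t 7.78
```

Emit:
send_rows --pt "1 -0.01 0 0.03 0 0 0" --pt "1 -0.01 0 0.06 0 0 0" --pt "1 -0.01 0 0.08 0 0 0" --pt "1 -0.01 0 0.1 0 0 0" --pt "1 -0.01 0 0.115 0 0 0" --pt "1 -0.01 0 0.13 0 0 0" --pt "1 -0.01 0 0.13 0 0 0" --pt "1 -0.01 0 0.13 0 0 0"

```text
time: 8.45
tool_pos: [0.6056, 0.0582, 0.0754]
tool_rot: [-1.728, -2.624, 0.0]
force: [0.0, 0.6, 0.8]
gripper_width: 0.318
grasp_force: 39.7
```

No resistance 7 mm below the tip, so it's on the spindle. Pushing home.

Emit:
send_rows --pt "1 0 0 0.02 0 0 0" --pt "1 0 0 0.035 0 0 0" --pt "1 0 0 0.05 0 0 0" --pt "1 0 0 0.06 0 0 0" --pt "1 0 0 0.068 0 0 0" --pt "1 0 0 0.074 0 0 0" --pt "1 0 0 0.074 0 0 0" --pt "1 0 0 0.074 0 0 0"

```text
time: 9.12
tool_pos: [0.606, 0.0582, 0.0671]
tool_rot: [1.727, 2.622, 0.002]
force: [-16.4, -2.4, 42.0]
gripper_width: 0.313
grasp_force: 45.4
```

Emit:
send_rows --pt "1 0 0 -0.015 0 0 0" --pt "1 0 0 -0.015 0 0 0"

```text
time: 9.28
tool_pos: [0.606, 0.0583, 0.0674]
tool_rot: [1.727, 2.623, 0.001]
force: [-0.3, 1.0, 9.2]
gripper_width: 0.317
grasp_force: 41.3
```

Emit:
send_rows --pt "-1 0 0 0 0 0 0" --pt "-1 0 0 0 0 0 0" --pt "-1 0 0 0 0 0 0" --pt "-1 0 0 0 0 0 0" --pt "-1 0 0 0 0 0 0" --pt "-1 0 0 -0.3 0 0 0" --pt "-1 0 0 -0.55 0 0 0" --pt "-1 0 0 -0.55 0 0 0" --pt "-1 0 0 -0.55 0 0 0"

```text
time: 10.03
tool_pos: [0.6071, 0.0584, 0.1515]
tool_rot: [1.726, 2.621, 0.004]
force: [-0.2, -0.1, -1.3]
gripper_width: 0.994
grasp_force: 0.0
```

```bash
cat > chk.py <<'E'
from h import *
for n in("wrist","top"):
    p=eyes.get_image(n);C=cloud(p);z=C[...,2];d=np.hypot(C[...,0]-.6043,C[...,1]-.0591)
    t=C[(d<.009)];f=C[(d>.035)&(d<.05)&(abs(z-.05)<.006)]
    print(n,"knob top",np.percentile(t[:,2],[10,50,90]),"face",np.median(f[:,2]),"diff",np.median(t[:,2])-np.median(f[:,2]))
    if n=="wrist":
        t=C[(d<.02)&(z>.08)];t=t[abs(t[:,2]-np.median(t[:,2]))<.004]
        print(cv2.minAreaRect(t[:,:2].astype(np.float32)))
        A=np.c_[t[:,:2]-t[:,:2].mean(0),np.ones(len(t))];print("tilt",np.linalg.lstsq(A,t[:,2],rcond=None)[0])
        save(p,"c1.png",(160,100,560,400),1.5)
plan(.5155,.293,.15,49.1)
E
python3 chk.py
```

```text
wrist knob top [0.08855567 0.08965365 0.22914534] face 0.05068672738847091 diff 0.03896692267898083
((0.6011877059936523, 0.06676552444696426), (0.03718588873744011, 0.003158117877319455), 22.712486267089844)
tilt [-0.70809238  1.63623146  0.22784467]
top knob top [0.66225656 0.66329155 0.66449881] face 0.050391083751471166 diff 0.6129004675029419
shift [ 1.675  0.068 -0.009] turn [-0.0001 -0.0001 -0.0717] rows>= 7 q [0.1  0.46 0.11 1.22 0.   1.26] t 10.13
```

View pics/c1.png

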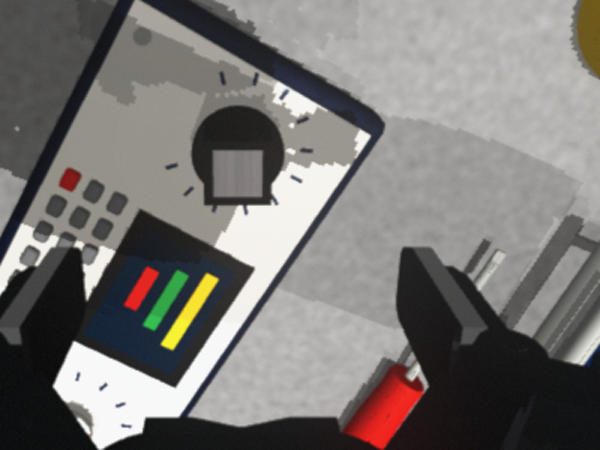

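The knob sits square and level on its collar, at about (235,160) in the crop. Its top is 39 mm above the face (nominal 38, and this camera reads about 1 mm high). It's home and released. Next is the grey knob.

Emit:
send_rows --pt "-1 0.84 0.034 0 0 0 0" --pt "-1 0.84 0.034 0 0 0 0" --pt "-1 0.84 0.034 0 0 0 0" --pt "-1 0.84 0.034 0 0 0 0"

```text
time: 10.47
tool_pos: [0.5574, 0.1812, 0.1477]
tool_rot: [-1.72, -2.625, 0.001]
force: [-1.0, 0.3, 1.3]
gripper_width: 1.001
grasp_force: 0.0
```

Emit:
send_rows --pt "-1 0.84 0.034 0 0 0 -0.072" --pt "-1 0.84 0.034 0 0 0 -0.072" --pt "-1 0.84 0.034 0 0 0 -0.072" --pt "-1 0.84 0.034 0 0 0 -0.072" --pt "-1 0.84 0.034 0 0 0 -0.072" --pt "-1 0.84 0.034 0 0 0 -0.072"

```text
time: 10.97
tool_pos: [0.5148, 0.2935, 0.1479]
tool_rot: [-1.097, -2.943, 0.003]
force: [0.4, -0.3, -0.4]
gripper_width: 1.004
grasp_force: 0.0
```

```bash
python3 kn.py .513 .2926 k2.png
python3 - <<'E'
from h import *
p=eyes.get_image("top");C=cloud(p);z=C[...,2];d=np.hypot(C[...,0]-.606,C[...,1]-.0591)
t=C[d<.007];f=C[(d>.03)&(d<.045)&(abs(z-.05)<.006)];print(np.median(t[:,2]),np.median(f[:,2]))
E
```

```text
1901 ((0.5128217339515686, 0.2935313284397125), (0.025753799825906754, 0.04252726584672928), 48.270084381103516) [0.4886717  0.27006865] [0.5360603  0.31702772] 0.032851909039269156
[0.51521352 0.29291213 0.14820857] 49.002774089710186
0.08816989360179095 0.05037215482795143
```

View pics/k2.png

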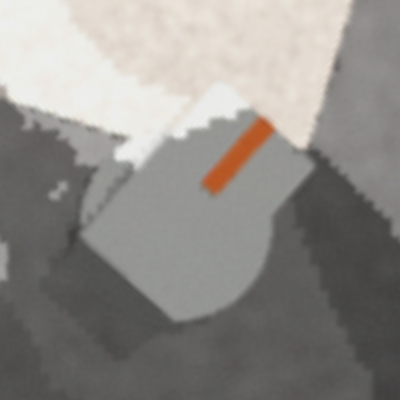

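The picture shows the grey knob with its bar at 48.3° across and the orange line pointing up-right from (210,188) to (268,125), a yaw of -41.7°. The top camera gives the black knob 37.8 mm above the face, so it is home. Grasping the grey knob.

Run:
```python
from h import *
plan(.5132,.294,.012,48.3)
```

```text
shift [ 0.017 -0.002  0.91 ] turn [-0.0002 -0.      0.0019] rows>= 4 q [ 0.52  0.43  0.06  1.2  -0.    1.23] t 11.07
```

Emit:
send_rows --pt "-1 0.017 0 0.2 0 0 0.002" --pt "-1 0.017 0 0.42 0 0 0.002" --pt "-1 0.017 0 0.64 0 0 0.002" --pt "-1 0.017 0 0.8 0 0 0.002" --pt "-1 0.017 0 0.87 0 0 0.002" --pt "-1 0.017 0 0.91 0 0 0.002" --pt "-1 0.017 0 0.91 0 0 0.002"

```text
time: 11.65
tool_pos: [0.5136, 0.2946, 0.0122]
tool_rot: [-1.116, -2.936, 0.001]
force: [-0.7, 0.4, 0.3]
gripper_width: 1.001
grasp_force: 0.0
```

Emit:
send_rows --pt "1 0 0 0 0 0 0" --pt "1 0 0 0 0 0 0" --pt "1 0 0 0 0 0 0" --pt "1 0 0 0 0 0 0" --pt "1 0 0 0 0 0 0" --pt "1 0 0 0 0 0 0" --pt "1 0 0 0 0 0 0" --pt "1 0 0 0 0 0 0" --squeeze 60

```text
time: 12.32
tool_pos: [0.514, 0.2957, 0.0135]
tool_rot: [1.113, 2.937, 0.002]
force: [-0.3, -0.1, 7.8]
gripper_width: 0.291
grasp_force: 59.8
```

Emit:
send_rows --pt "1 0 0 -0.2 0 0 0" --pt "1 0 0 -0.45 0 0 0" --pt "1 0 0 -0.75 0 0 0" --pt "1 0 0 -0.75 0 0 0" --pt "1 0 0 -0.75 0 0 0"

```text
time: 12.73
tool_pos: [0.5151, 0.2964, 0.1283]
tool_rot: [1.112, 2.934, 0.007]
force: [0.3, -0.2, -0.3]
gripper_width: 0.288
grasp_force: 59.1
```

Run:
```python
from h import *
print(tyaw())
plan(.5809,-.1295,.125,108.5,False)
from hand import hand
p=hand((295,270,345,315))
# view pose: 95 mm back along tool +x (yaw 198.5)
a=np.deg2rad(198.5);plan(.5809+.09*np.cos(a),-.1295+.09*np.sin(a),.125,108.5,False)
```

```text
48.480125983289156
shift [-2.211 -1.835  0.017] turn [ 0.0006  0.0007 -0.1667] rows>= 11 q [ 0.52  0.44  0.02  1.14 -0.    1.25] t 12.73
top z 0.14772923373482424 tool-frame rect ((-0.0017554424703121185, -4.4599175453186035e-05), (0.03986290097236633, 0.03783435374498367), 0.8828126788139343) x range -0.021581186534214824 0.018298547043918617 y -0.018772266964545637 0.019068411885364987 px [ 271  250  100   85 5728]
shift [-1.913 -2.347  0.004] turn [ 0.0002  0.0003 -0.1667] rows>= 11 q [ 0.52  0.44  0.01  1.14 -0.    1.25] t 12.78
```

Emit:
send_rows --pt "1 -0.64 -0.78 0 0 0 0" --pt "1 -0.64 -0.78 0 0 0 0" --pt "1 -0.64 -0.78 0 0 0 0" --pt "1 -0.64 -0.78 0 0 0 0" --pt "1 -0.64 -0.78 0 0 0 0"

```text
time: 13.2
tool_pos: [0.5065, 0.1397, 0.1238]
tool_rot: [-1.118, -2.934, 0.004]
force: [0.1, 0.3, -0.6]
gripper_width: 0.289
grasp_force: 59.2
```

Emit:
send_rows --pt "1 -0.64 -0.78 0 0 0 0" --pt "1 -0.64 -0.78 0 0 0 0" --pt "1 -0.64 -0.78 0 0 0 0" --pt "1 -0.64 -0.78 0 0 0 0" --pt "1 -0.64 -0.78 0 0 0 0"

```text
time: 13.62
tool_pos: [0.5011, -0.0109, 0.1239]
tool_rot: [-1.118, -2.934, 0.003]
force: [0.4, 0.6, 0.0]
gripper_width: 0.289
grasp_force: 59.2
```

Emit:
send_rows --pt "1 -0.64 -0.78 0 0 0 -0.167" --pt "1 -0.64 -0.78 0 0 0 -0.167" --pt "1 -0.64 -0.78 0 0 0 -0.167" --pt "1 -0.64 -0.78 0 0 0 -0.167" --pt "1 -0.64 -0.78 0 0 0 -0.167" --pt "1 -0.64 -0.78 0 0 0 -0.167" --pt "1 -0.64 -0.78 0 0 0 -0.167" --pt "1 -0.64 -0.78 0 0 0 -0.167" --pt "1 -0.64 -0.78 0 0 0 -0.167" --pt "1 -0.64 -0.78 0 0 0 -0.167" --pt "1 -0.64 -0.78 0 0 0 -0.167"

```text
time: 14.53
tool_pos: [0.4962, -0.1577, 0.1242]
tool_rot: [0.503, -3.1, -0.001]
force: [-0.3, -0.2, -0.7]
gripper_width: 0.287
grasp_force: 59.3
```

```bash
cat > pic.py <<'E'
from seat import *
from hand import hand
seat(.5809,-.1295,.0665,None,.059)
p=hand((295,270,345,315));C=cloud(p)
hsv=cv2.cvtColor(p["image"],cv2.COLOR_RGB2HSV)
m=((hsv[...,0]>5)&(hsv[...,0]<18)&(hsv[...,1]>150)&(hsv[...,2]>90)).astype(np.uint8)
n,l,st,ce=cv2.connectedComponentsWithStats(m)
for i in range(1,n):
    if st[i,4]>25:
        q=C[l==i];r=cv2.fitLine(q[:,:2].astype(np.float32),cv2.DIST_L2,0,.01,.01).ravel()
        print(st[i],"mean",np.round(q.mean(0),4),"line yaw",np.rad2deg(np.arctan2(r[1],r[0])))
im=cv2.resize(p["image"][100:400,120:520],(800,600))
cv2.imwrite("pics/g1.png",im[:,:,::-1])
E
python3 pic.py
```

```text
297 ((0.5787752866744995, -0.1308092474937439), (0.008600412867963314, 0.01147958543151617), 14.256547927856445)
collar ((0.5826054811477661, -0.12963168323040009), 0.015094591304659843)
tool [ 0.49626173 -0.15777487  0.12443148] 108.39849111223856
top z 0.14389850042751234 tool-frame rect ((-0.00016466528177261353, -0.0002340860664844513), (0.039336081594228745, 0.03796020522713661), 0.8990834355354309) x range -0.02004192841654827 0.019500666804262396 y -0.0190257849540815 0.018933217246182982 px [ 271  250  100   85 5722]
[316 301  10  39 353] mean [ 0.5095 -0.1538  0.1423] line yaw 18.423721
```

View pics/g1.png

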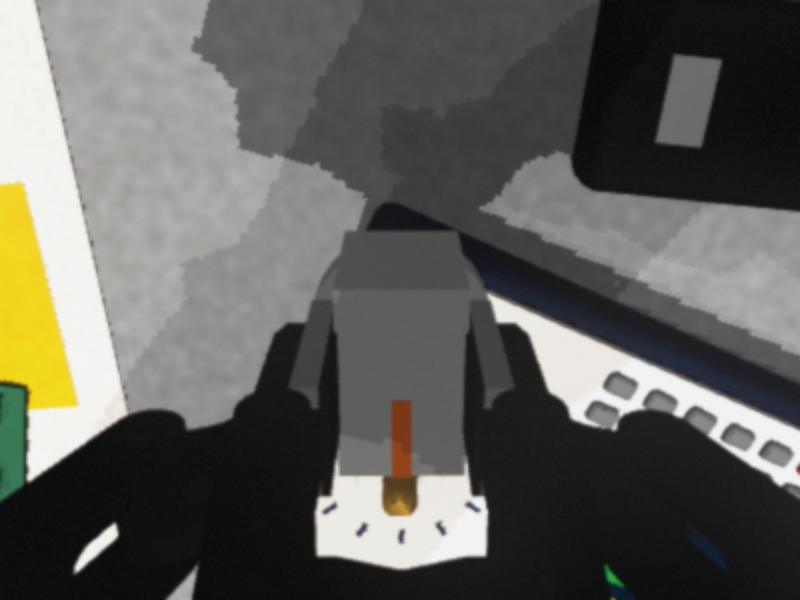

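The wrist view shows the grey knob upright in the pads with its orange line at (401,440). The D-shaft is just past it at (400,495) but partly hidden, so I'll back off 33 mm for a clean fix.

Emit:
send_rows --pt "1 0.22 0 0 0 0 0" --pt "1 0.22 0 0 0 0 0" --pt "1 0.22 0 0 0 0 0" --pt "1 0.22 0 0 0 0 0"

```text
time: 14.97
tool_pos: [0.4654, -0.1688, 0.1252]
tool_rot: [-0.505, 3.1, -0.0]
force: [-0.1, 0.6, -0.2]
gripper_width: 0.29
grasp_force: 59.3
```

```bash
python3 pic.py
python3 - <<'E'
from h import *
p=eyes.get_image("wrist");C=cloud(p);s=env.read_state()
T=R.from_rotvec(s["tool_rot"]).inv().apply((C-s["tool_pos"]).reshape(-1,3)).reshape(C.shape)
z=C[...,2]
for lo,hi in((.135,.16),):
    m=(z>lo)&(z<hi)&(abs(T[...,1])<.0125)&(abs(T[...,0])<.035);t=T[m]
    print(np.percentile(t[:,0],[.5,5,50,95,99.5]),np.median(z[m]))
    c=t[abs(t[:,2]-np.median(t[:,2]))<.0025];print("top x",c[:,0].min(),c[:,0].max());A=np.c_[c[:,:2],np.ones(len(c))];print("tilt",np.linalg.lstsq(A,c[:,2],rcond=None)[0])
E
```

```text
91 ((0.5766804218292236, -0.1313243955373764), (0.00444731954485178, 0.01121108140796423), 16.765892028808594)
collar ((0.5802091360092163, -0.13046865165233612), 0.015551729127764702)
tool [ 0.46562477 -0.16877848  0.12518667] 108.52909366338633
top z 0.14478336810680378 tool-frame rect ((-0.00018691644072532654, -0.00011329725384712219), (0.037845101207494736, 0.03913157433271408), 89.62893676757812) x range -0.019782056159374447 0.019447777072368132 y -0.019114838961257815 0.018730954336792057 px [ 271  250  100   85 5744]
[316 301   9  37 333] mean [ 0.4763 -0.1656  0.1459] line yaw 18.51761
[-0.02076669 -0.01830897  0.00364882  0.02108907  0.02154825] 0.14455497196931472
top x -0.021508171814532306 0.021899065026511656
tilt [ 0.00537722 -0.00268949 -0.01950795]
```

Run:
```python
from h import *
plan(.5804,-.130,.100,108.3)
```

```text
shift [-0.807  0.001  0.167] turn [-0.      0.      0.0008] rows>= 3 q [-0.35  0.25 -0.26  1.06  0.   -0.67] t 15.12
```

Emit:
send_rows --pt "1 -0.25 0 0 0 0 0.001" --pt "1 -0.5 0 0 0 0 0.001" --pt "1 -0.75 0 0 0 0 0.001" --pt "1 -0.807 0 0.08 0 0 0.001" --pt "1 -0.807 0 0.15 0 0 0.001" --pt "1 -0.807 0 0.167 0 0 0.001" --pt "1 -0.807 0 0.167 0 0 0.001" --pt "1 -0.807 0 0.167 0 0 0.001" --pt "1 -0.807 0 0.167 0 0 0.001"

```text
time: 15.87
tool_pos: [0.5794, -0.1307, 0.1008]
tool_rot: [-0.496, 3.102, -0.0]
force: [0.0, -0.6, -0.0]
gripper_width: 0.288
grasp_force: 59.3
```

Run:
```python
from h import *
plan(.5804,-.130,.0835,108.3)
```

```text
shift [-0.007  0.003  0.115] turn [-0.0001  0.0001 -0.0003] rows>= 1 q [-0.22  0.46 -0.02  1.09 -0.   -0.54] t 15.87
```

Emit:
send_rows --pt "1 -0.007 0.003 0.03 0 0 0" --pt "1 -0.007 0.003 0.055 0 0 0" --pt "1 -0.007 0.003 0.075 0 0 0" --pt "1 -0.007 0.003 0.09 0 0 0" --pt "1 -0.007 0.003 0.105 0 0 0" --pt "1 -0.007 0.003 0.12 0 0 0" --pt "1 -0.007 0.003 0.12 0 0 0" --pt "1 -0.007 0.003 0.12 0 0 0"

```text
time: 16.53
tool_pos: [0.5807, -0.1295, 0.0819]
tool_rot: [0.498, -3.102, -0.0]
force: [-0.0, 0.0, -0.6]
gripper_width: 0.286
grasp_force: 59.3
```

It's 6.6 mm onto the shaft with no force. Continuing slowly.

Emit:
send_rows --pt "1 0 0 0.015 0 0 0" --pt "1 0 0 0.03 0 0 0" --pt "1 0 0 0.042 0 0 0" --pt "1 0 0 0.054 0 0 0" --pt "1 0 0 0.054 0 0 0" --pt "1 0 0 0.054 0 0 0"

```text
time: 17.03
tool_pos: [0.5807, -0.1295, 0.0738]
tool_rot: [0.498, -3.102, -0.0]
force: [0.8, -0.3, 0.1]
gripper_width: 0.286
grasp_force: 59.3
```

Emit:
send_rows --pt "1 0 0 0.01 0 0 0" --pt "1 0 0 0.02 0 0 0" --pt "1 0 0 0.03 0 0 0" --pt "1 0 0 0.03 0 0 0" --pt "1 0 0 0.03 0 0 0"

```text
time: 17.45
tool_pos: [0.581, -0.1295, 0.0697]
tool_rot: [-0.498, 3.101, -0.0]
force: [-0.5, 0.3, 4.7]
gripper_width: 0.293
grasp_force: 59.9
```

Emit:
send_rows --pt "1 0 0 0.008 0 0 0" --pt "1 0 0 0.016 0 0 0" --pt "1 0 0 0.02 0 0 0" --pt "1 0 0 0.02 0 0 0" --pt "1 0 0 0.02 0 0 0"

```text
time: 17.87
tool_pos: [0.5811, -0.1295, 0.0681]
tool_rot: [-0.498, 3.1, -0.001]
force: [-8.5, 2.4, 26.4]
gripper_width: 0.29
grasp_force: 62.6
```

That's 26 N, well above the spring's 7 N, so it's at the stop. Holding and verifying.

Emit:
send_rows --pt "1 0 0 0 0 0 0" --pt "1 0 0 0 0 0 0" --pt "1 0 0 0 0 0 0" --pt "1 0 0 0 0 0 0" --pt "1 0 0 0 0 0 0" --pt "1 0 0 0 0 0 0"

```text
time: 18.37
tool_pos: [0.5811, -0.1296, 0.0681]
tool_rot: [-0.498, 3.1, -0.001]
force: [-8.2, 2.2, 26.0]
gripper_width: 0.286
grasp_force: 62.6
```

Run:
```python
from hand import *
p=hand((295,270,345,315));C=cloud(p);z=C[...,2]
f=z[(abs(z-.05)<.004)&(np.hypot(C[...,0]-.58,C[...,1]+.13)<.07)];print("face",np.median(f))
q=eyes.get_image("top");C=cloud(q);z=C[...,2];d=np.hypot(C[...,0]-.606,C[...,1]-.0591)
print("black top",np.median(z[d<.007]))
a=cv2.resize(p["image"][:,120:520],(400,400))
s=eyes.get_image("scene");K=s["camera_matrix"];c=(np.array([.581,-.13,.07])-s["origin"])@att(s);u,v=int(K[0,0]*c[0]/c[2]+K[0,2]),int(K[1,1]*c[1]/c[2]+K[1,2])
b=cv2.resize(s["image"][v-50:v+50,u-50:u+50],(400,400),interpolation=cv2.INTER_CUBIC)
cv2.imwrite("pics/f.png",np.hstack([a,b])[:,:,::-1]);print(env.read_state()["force"],env.read_state()["tool_pos"])
```

```text
top z 0.08752260086313043 tool-frame rect ((-0.0005349759012460709, 4.957243800163269e-05), (0.03804052621126175, 0.03973997384309769), 89.04601287841797) x range -0.020539849726139803 0.01945530782149633 y -0.01917773892794508 0.01887205348415889 px [ 271  250  100   85 5718]
face 0.050890688821269556
black top 0.08842817957205595
[-8.91290812  2.38496699 25.79601628] [ 0.58113486 -0.12954821  0.06812219]
```

View pics/f.png

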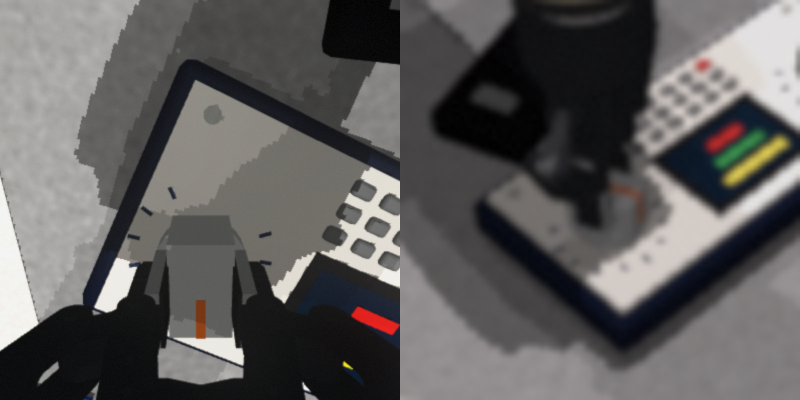

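The final view shows the grey knob seated and held, with its orange line at (200,318). Its top is 36.6 mm above the face, against 37 mm expected when fully home and pressed. The black knob is still home.

```bash
python3 -c "
from rig import env;print(env.finish_job())"
```

```text
the job is handed in; nothing more can be done
None
```

The job is handed in: the black knob is fully home on the square spindle and released. The grey knob is fully home on the D-shaft, with the fingers still holding the switch at its stop at about 26 N.

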